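Pump up the vacuum hold-down under a plaster mould

ROBOT

A 6-joint arm with a two-finger parallel gripper is mounted at the origin on the work surface. World frame = base frame: x ahead of the robot, y to its left, z up, the work surface at z = 0. Lengths are in m, angles in rad, forces in N, time in s.
With the tool pointing down it reaches from about 0.3 to 0.875 m from the base axis. Payload 6.4 kg.
Tool frame: the origin (TCP) lies between the finger pads; the fingertips stand 19 mm ahead of it and the grasp point (between the pads) is the TCP (ctrl.tips_ahead is the z of the fingertips in the tool frame, in m); z points along the fingers, y is the line along which they close (so a half turn about z gives the same grasp; the last joint's range is limited). The gripper opens to 85 mm and grips with 20 to 120 N. Pads are 22 mm wide; open, the fingers measure 114 mm over their backs; the gripper's body (76 mm by 85 mm) begins 54 mm behind the grasp point. The pads swing forward as they close: fully open they stand 13 mm farther back than shut.
Start: joints at [-1.543, 0.181, 1.607, -0, 1.354, -0.206], TCP at [0.133, -0.559, 0.25] pointing down, gripper open.
Joint ranges: [-2.99, 2.99], [-0.89, 2.07], [0.3, 2.58], [-1.14, 4.28], [0, 2.63], [-3.12, 3.12]. Speed limits (rad/s): [2.57, 2.57, 3.01, 3.14, 3.14, 3.14].

INTERFACE

Orientations are given as a unit quaternion [w, x, y, z].
In Python, from bench import readout, vision, ctrl gives the robot as it stands.
- The arm moves only by the tool play_rows, never from a script. Its arguments are lists of equal length, an entry for each row: "xyz": the shift along the tool's x, y, z in mm, a list of three; "rot": the turn, a rotation vector about the tool's x, y, z in rad, a list of three; "grip": the opening, from 0 (shut) to 1 (fully open). In form: {"xyz": [[x, y, z], ...], "rot": [[rx, ry, rz], ...], "grip": [grip, ...]}. A call has exactly 10 rows; each row is the pose to reach, as a shift and turn from the pose commanded when the call began, along the tool's axes at that moment; what a row does not reach only later rows make up. A row lasts 1/8 s, in which the tool goes at most 62.5 mm and 10.7 degrees, less where a joint would pass 70% of its speed; a pose out of reach is approached as far as the arm can. A call with a gripper value outside its range is refused whole. The fingers move at their own pace and stop on an object; the grip force is fixed at half the most. Time passes only in rows, so rows that repeat a pose let the fingers close, or fill a call up. It gives the time, the measured TCP pose, the force, the opening and the grip force at its end, in the units of the state.
- readout.get_obs(): the state, without advancing time (a new reading comes with each control period).
- vision.camera(name): name is "scene" or "side" or "wrist"; returns a dict with "color" (384x512x3 uint8, red, green, blue), "depth" (384x512 float32, m along the optical axis (not along the pixel's ray), 0 where there is no reading), "camera_matrix" (3x3 intrinsics, pixels), "extrinsics" (4x4, takes a point from camera to world coordinates); the wrist camera has in their place "hand_eye" (4x4, takes a point from camera to tool coordinates, whose origin is the TCP and whose axes are the flange's). Camera axes: x right, y down, z forward; pixel columns grow to the right and rows downward; lengths in m; the calibration is good to about 2 mm. The wrist camera is an equidistant fisheye: a pixel r from the principal point sees the ray r / f radians off the axis. A picture is of the moment at which its call begins: read the wrist's pose just before it.
- ctrl.hand_in(): hands the job in; it is judged then, once.
The state is a dict: "time_s": time; "q": joint angles; "dq": joint speeds; "joint_efforts": joint torques, N m; "eef_pos": TCP position; "eef_rot": TCP orientation; "wrist_force": force on the tool from outside, world axes, zero at the start; "torque": the same for the moment, N m; "opening": opening from 0.0 (shut) to 1.0 (fully open); "grasp_force": force on a finger pad.
Only numpy, scipy, OpenCV 4.12 (cv2) and the standard library are available. Lean on these libraries where they do the work, as an engineer would, in place of code of your own. Each camera call takes 0.05 s, during which the arm holds its last target. There are 200 camera calls.

TASK

The plaster mould has to be clamped on its vacuum hold-down: pump the black plunger knob with the fingertips, pressing it down and letting it spring right back up, again and again until the thin indicator pin, at the end of the pump block away from the mould, stands fully out. Work only the plunger: do not touch the pin, do not press the small vent button, leave the mould and everything else where it stands, and finish with the plunger up.

Things in the scene. Friction and masses are not known exactly. Their poses are not given: they have to be found in the camera images.
- pump: vacuum hold-down, fixed to the bench: grey pump block, 100 (x) by 180 (y) by 60 mm high, joined on its +y side to a round aluminium platen, 190 mm across, 30 mm high, under the mould. Origin: at bench height below the plunger's axis; z up. In its frame, mm: block x -50 to 50, y -95 to 85; plunger (0, 0); indicator pin (0, -70); vent button (-25, 60); platen centre (0, 190). Place and yaw vary
- plunger_top (a point): centre of the top of the black mushroom knob of the plunger: 36 mm across, nearly flat on top (28 mm across), 102 mm above the bench when up, 82 mm when fully down. It moves with the knob
- plunger (a joint): how far the plunger is pressed, in m: 0 up, 0.020 fully down on its stop. Its spring pushes up with about 7 N at the top, 14 N at the bottom, and raises it by itself in about 0.1 s. Each return from bottom to top draws the pin out by about 6 mm (shorter strokes draw less; pressing alone draws nothing). Pumping on once the pin is fully out does no harm
- pin (a joint): how far the indicator pin is drawn out, in m: 0 fully in, 0.030 fully out on its stop. It starts between 0 and 0.009 and stays where the pump has brought it
- pin_top (a point): centre of the top of the indicator pin, an upright bare steel pin 10 mm thick: 6 mm above the block's top (66 mm above the bench) when in, 36 mm above the block's top (96 mm above the bench) when fully out; a dark band, 5 mm tall, round its foot then shows just above the block
- vent (a joint): how far the vent button is pressed, in m: 0 up, 0.005 down. It springs back (2.4 to 5.4 N). It would let the air in: not to be pressed
- vent_top (a point): centre of the top of the vent button: bare metal, 16 mm across, 12 mm above the block's top
- mould: loose round plaster mould standing on the platen: a thick-walled tub 132 mm across, 55 mm high, its top 85 mm above the bench, 0.8 kg. Origin: centre of its underside
- jar: bystander: lidded jar, 62 mm across, 100 mm high, loose. Origin: centre of its underside
- cup: bystander: white cup, 74 mm across, 75 mm high, loose. Origin: centre of its underside
- rib_ring: bystander: reddish-brown ring, 96 mm across, 22 mm high, loose. Origin: centre of its underside
- disc: bystander: plaster disc, 86 mm across, 22 mm high, loose. Origin: centre of its underside
- brush: bystander: brush, 170 mm long, lying, loose
- awl: bystander: wooden-handled modelling point like a screwdriver, 140 mm long, lying, loose
Things that resemble listed ones, but are neither listed nor needed, are in the scene too. Of the things that look like the mould, the smallest one is meant.

How it is judged:
On the way, in this order (a step that is already met when the one before it is completed fails the run):
1. the plunger is pressed down with the pin not yet out (value of joint plunger above 0.008 m and value of joint pin below 0.027 m).
2. the pin has come fully out (value of joint pin above 0.0285 m), for 0.2 s.
At the end, for the whole second after the job is handed in: the pin stands out by at least 28.5 of its 30 mm, the plunger is back up (within 3 mm), the vent button is up, the mould stands upright within 10 mm and the bystanders within 20 mm of where they started (value of joint pin above 0.0285 m and value of joint plunger below 0.003 m and value of joint vent below 0.0015 m and distance of mould from where it was at the start of the episode below 0.01 m and angle between mould's own z axis and vertical below 0.05 rad and distance of each of jar, cup, rib_ring, disc, brush, awl from where it was at the start of the episode below 0.02 m); the robot touches nothing.
It fails at once if the robot touches the indicator pin (more than 1 N) (contact force between any of the fingers, the arm and pin above 1 N).
It fails at once if the vent button is pressed (2 mm or more) (value of joint vent above 0.002 m).
It fails at once if the mould is shifted (10 mm), lifted or tipped (distance of mould from where it was at the start of the episode above 0.01 m or angle between mould's own z axis and vertical above 0.15 rad).
It fails at once if a bystander is shifted, lifted or knocked over (20 mm) (distance of any of jar, cup, rib_ring, disc, brush, awl from where it was at the start of the episode above 0.02 m).
It also fails if it takes over 48 s, if anything falls off the work surface, if the arm or the gripper's body presses on something with over 40 N, if the wrist force passes 120 N, or if a joint passes its speed limit or range.

## Working session

There is one attempt and no reset: what is moved stays moved. The work goes in short steps, Python scripts to look and compute and a tool call to move; the robot and the scene stay as the last step left them, time stands still between calls to the robot, and variables do not carry over. Pictures are saved under pics/ and viewed, at most 10 in all, crops included, and the job is handed in when it is done.

Besides the shell and the picture viewer there is one more tool, called by a JSON object that holds its "method" and its "body", one argument or row to a line. play_rows: Moves the arm, as the interface text tells. Its arguments: {"type":"object","properties":{"xyz":{"type":"array","items":{"type":"array","items":{"type":"number"}}},"rot":{"type":"array","items":{"type":"array","items":{"type":"number"}}},"grip":{"type":"array","items":{"type":"number"}}},"required":["xyz","rot","grip"]}

```bash
mkdir -p pics; python3 - <<'E'
from bench import readout, vision, ctrl
import cv2,numpy as np
o=readout.get_obs();print(o['time_s'],o['eef_pos'],o['eef_rot'],ctrl.tips_ahead)
ims=[]
for n in("scene","side"):
    c=vision.camera(n);np.savez(n+'.npz',**c);ims.append(c['color']);print(n,c['camera_matrix'],c['extrinsics'])
    cv2.imwrite(f'pics/{n}.png',cv2.resize(c['color'][:,:,::-1],(800,600)))
E
```

```text
0.0 [ 0.13324277 -0.5588066   0.24938527] [-8.76401145e-04  9.93171486e-01  1.16660293e-01  8.41557695e-05] 0.019
scene [[398.76869512   0.         258.9480242 ]
 [  0.         398.76869512 191.55565176]
 [  0.           0.           1.        ]] [[-0.31977586  0.68487672 -0.65474214  1.15237526]
 [ 0.94737253  0.24214351 -0.20940826  0.25493161]
 [ 0.01512271 -0.68724843 -0.72626504  0.74078445]
 [ 0.          0.          0.          1.        ]]
side [[387.09864843   0.         258.83663361]
 [  0.         387.09864843 192.6623688 ]
 [  0.           0.           1.        ]] [[ 0.99699433 -0.04449529  0.06342304  0.50996559]
 [-0.07621882 -0.71010887  0.69995434 -0.55694376]
 [ 0.01389259 -0.70268454 -0.71136589  0.70145312]
 [ 0.          0.          0.          1.        ]]
```

View pics/scene.png

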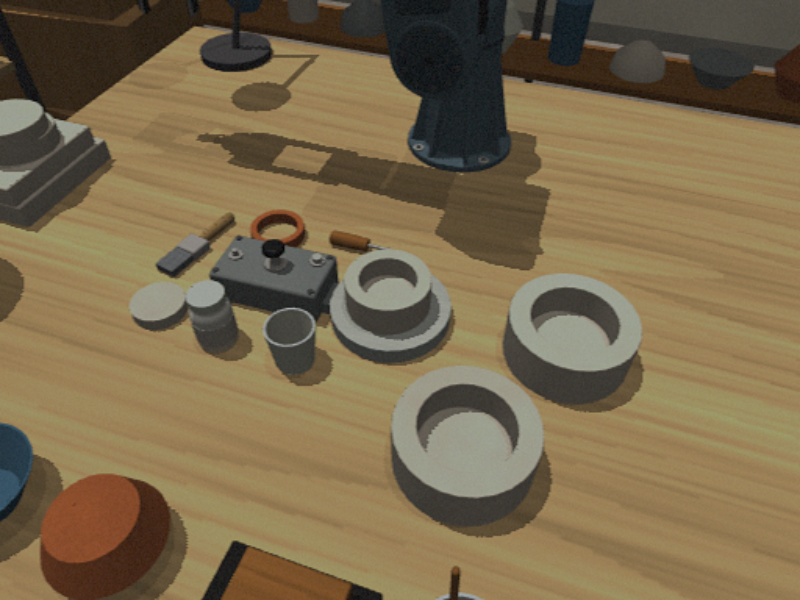

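View pics/side.png

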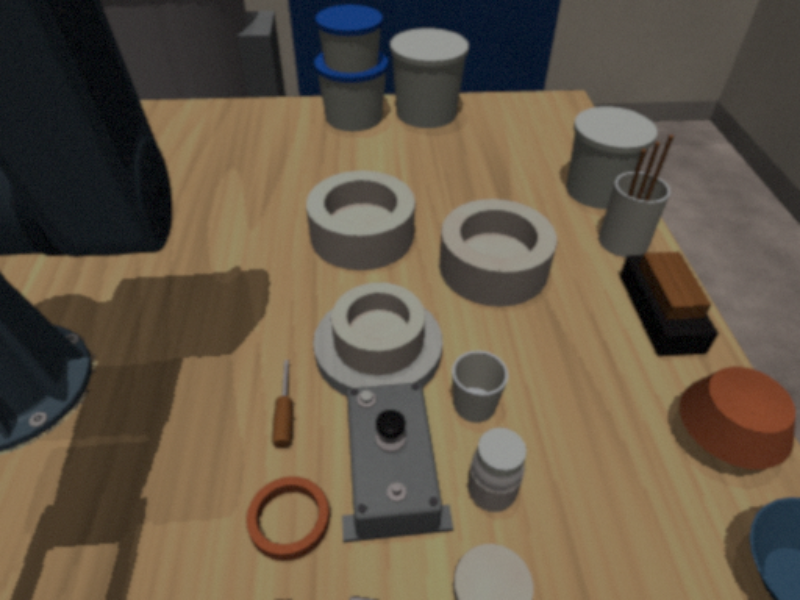

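The scene view shows the knob at (273,248), with the pin at about (235,254) and the vent at (317,260). The side view shows the knob at (390,423), the pin at (397,491) and the vent at (367,397). Next I turn these into world positions.

```bash
python3 - <<'E'
import cv2,numpy as np
from scipy.spatial.transform import Rotation as R
from bench import readout
def ray(c,u,v,z):
    d=c['extrinsics'][:3,:3]@np.linalg.solve(c['camera_matrix'],[u,v,1]);o=c['extrinsics'][:3,3]
    return o+d*(z-o[2])/d[2]
pts={'scene':dict(k=(273,245,.102),p=(235,251,.068),v=(317,258,.072)),'side':dict(k=(390,420,.102),p=(397,489,.068),v=(367,396,.072))}
for n in pts:
    c=np.load(n+'.npz');im=c['color']
    for m,(u,v,z) in pts[n].items(): print(n,m,ray(c,u*.64,v*.64,z).round(4))
    u,v=int(pts[n]['k'][0]*.64),int(pts[n]['k'][1]*.64)
    m=(im.max(2)<45).astype(np.uint8)
    w=np.zeros_like(m);w[v-14:v+15,u-14:u+15]=1
    k,l,s,ce=cv2.connectedComponentsWithStats(m*w)
    for i in range(1,k):
        if s[i,4]>20: print(s[i],ce[i],ray(c,*ce[i],.097).round(4))
    d=c['depth'][v,u];print('depth pt',(c['extrinsics']@np.r_[np.linalg.solve(c['camera_matrix'],[u,v,1])*d,1]).round(4))
o=readout.get_obs();q=o['eef_rot'];print(R.from_quat(np.r_[q[1:],q[0]]).as_matrix().round(3))
E
```

```text
scene k [ 0.5352 -0.1559  0.102 ]
scene p [ 0.5355 -0.228   0.068 ]
scene v [ 0.5107 -0.0964  0.072 ]
[168 153  14  13 133] [174.4962406  158.90225564] [ 0.5374 -0.1562  0.097 ]
depth pt [ 0.5315 -0.16    0.1002  1.    ]
side k [ 0.5317 -0.1605  0.102 ]
side p [ 0.5354 -0.2298  0.068 ]
side v [ 0.5059 -0.103   0.072 ]
[241 263  18  20 281] [249.60498221 271.72241993] [ 0.5316 -0.1634  0.097 ]
depth pt [ 0.5307 -0.1605  0.1047  1.    ]
[[ 0.973  0.232 -0.   ]
 [ 0.232 -0.973  0.002]
 [ 0.    -0.002 -1.   ]]
```

{"method": "play_rows", "body": {
  "xyz": [
    [48,-30,0],
    [96,-59,0],
    [145,-89,0],
    [193,-118,0],
    [241,-148,0],
    [289,-178,0],
    [337,-207,0],
    [386,-237,0],
    [434,-266,10],
    [482,-296,20]
  ],
  "rot": [
    [0,0,0],
    [0,0,0],
    [0,0,0],
    [0,0,0],
    [0,0,0],
    [0,0,0],
    [0,0,0],
    [0,0,0],
    [0,0,0],
    [0,0,0]
  ],
  "grip": [0,0,0,0,0,0,0,0,0,0]
}}

```text
time_s: 1.35
eef_pos: [0.5346, -0.1582, 0.2299]
eef_rot: [0.0, 0.993, 0.117, -0.0]
wrist_force: [1.2, -1.0, -0.1]
opening: -0.002
grasp_force: 0.0
```

```bash
python3 - <<'E'
from bench import readout, vision, ctrl
import cv2,numpy as np
o=readout.get_obs();print(o['time_s'],o['eef_pos'],o['eef_rot'],o['opening'],o['wrist_force'])
c=vision.camera('wrist');np.savez('w1.npz',**c);print(c['camera_matrix'],c['hand_eye'])
cv2.imwrite('pics/w1.png',cv2.resize(c['color'][:,:,::-1],(800,600)))
E
```

```text
1.35 [ 0.53459594 -0.15821122  0.22991283] [ 9.45699190e-05  9.93173766e-01  1.16644163e-01 -4.18474085e-06] -0.0018154628974393927 [ 1.1512566  -1.04215476 -0.05115147]
[[297.31863964   0.         256.1884901 ]
 [  0.         297.31863964 192.86558198]
 [  0.           0.           1.        ]] [[-2.85052781e-04 -9.47209700e-01 -3.20614570e-01  8.22546567e-02]
 [ 9.99999927e-01 -3.51816073e-04  1.50307693e-04  6.60978858e-04]
 [-2.55170264e-04 -3.20614503e-01  9.47209731e-01 -1.23742754e-01]
 [ 0.00000000e+00  0.00000000e+00  0.00000000e+00  1.00000000e+00]]
```

View pics/w1.png

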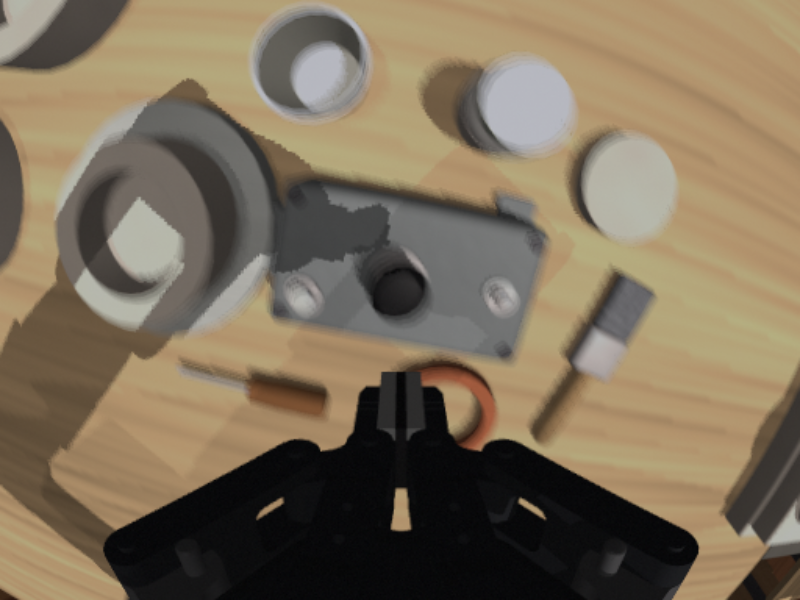

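The wrist view (slightly blurred by motion) shows the knob top at (399,290), laterally in line with the shut fingers at (401,375). The pin is at (501,296) and the vent at (302,294). I'll cast the knob ray.

```bash
cat > h.py <<'E'
import numpy as np
from scipy.spatial.transform import Rotation as R
def wray(c,o,u,v,z):
    K=c['camera_matrix'];d=np.array([u-K[0,2],v-K[1,2]])/K[0,0];t=np.hypot(*d)
    r=np.r_[d/t*np.sin(t),np.cos(t)]
    q=o['eef_rot'];T=R.from_quat(np.r_[q[1:],q[0]]).as_matrix();H=c['hand_eye']
    p=T@H[:3,3]+o['eef_pos'];w=T@H[:3,:3]@r
    P=p+w*(z-p[2])/w[2];return P.round(4),(T.T@(P-o['eef_pos'])*1000).round(1)
E
python3 - <<'E'
from bench import readout, vision
import cv2,numpy as np
from h import wray
o=readout.get_obs();c=vision.camera('wrist');print(o['time_s'],o['eef_pos'])
im=c['color'];m=(im.max(2)<40).astype(np.uint8);w=m*0;w[160:215,225:290]=1
k,l,s,ce=cv2.connectedComponentsWithStats(m*w)
for i in range(1,k):
    if s[i,4]>50:print(s[i],ce[i],wray(c,o,*ce[i],.1))
for u,v,z in[(399,289,.102),(501,296,.066),(302,294,.072)]:print(wray(c,o,u*.64,v*.64,z))
cv2.imwrite('pics/w2.png',cv2.resize(im[130:250,150:360,::-1],(800,457)))
E
```

```text
1.4 [ 0.53732451 -0.15289302  0.22829798]
[244 177  38  38 883] [261.13137033 196.55266138] (array([ 0.5323, -0.1589,  0.1   ]), array([ -6.5,   5.1, 128.3]))
(array([ 0.5422, -0.1512,  0.102 ]), array([  5. ,  -0. , 126.3]))
(array([ 0.5427, -0.2198,  0.066 ]), array([-10.8,  66.9, 162. ]))
(array([ 0.5154, -0.0933,  0.072 ]), array([ -7.6, -62.5, 156.5]))
```

View pics/w2.png

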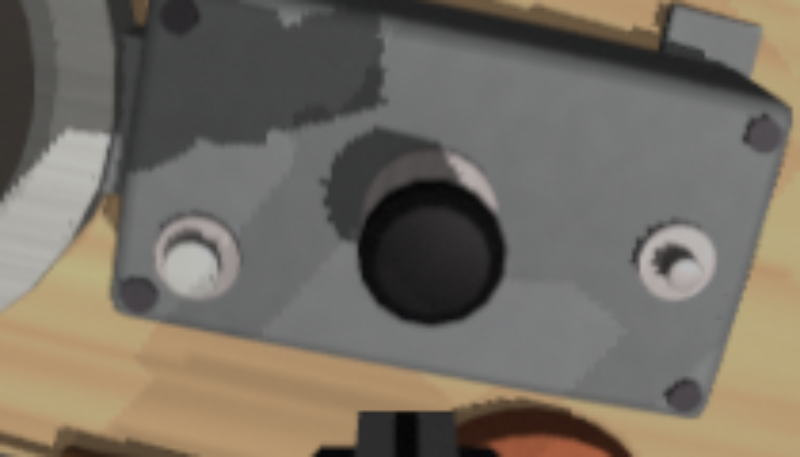

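The sharp crop shows the knob at (432,252), centred at world (0.532, -0.159), which is within about 1 mm of my commanded point. The pin (right) is nearly in, and the vent is on the left. I'll descend and press once, staying down to read the force.

{"method": "play_rows", "body": {
  "xyz": [
    [-1,0,0],
    [-1,0,30],
    [-1,0,60],
    [-1,0,85],
    [-1,0,98],
    [-1,0,105],
    [-1,0,115],
    [-1,0,124],
    [-1,0,124],
    [-1,0,124]
  ],
  "rot": [
    [0,0,0],
    [0,0,0],
    [0,0,0],
    [0,0,0],
    [0,0,0],
    [0,0,0],
    [0,0,0],
    [0,0,0],
    [0,0,0],
    [0,0,0]
  ],
  "grip": [0,0,0,0,0,0,0,0,0,0]
}}

```text
time_s: 2.7
eef_pos: [0.5332, -0.1609, 0.1082]
eef_rot: [0.001, 0.993, 0.117, 0.001]
wrist_force: [-6.1, -0.3, 9.9]
opening: 0.002
grasp_force: 5.2
```

{"method": "play_rows", "body": {
  "xyz": [
    [0,0,9],
    [0,0,9],
    [0,0,9],
    [0,0,-26],
    [0,0,-26],
    [0,0,-26],
    [0,0,0],
    [0,0,9],
    [0,0,9],
    [0,0,9]
  ],
  "rot": [
    [0,0,0],
    [0,0,0],
    [0,0,0],
    [0,0,0],
    [0,0,0],
    [0,0,0],
    [0,0,0],
    [0,0,0],
    [0,0,0],
    [0,0,0]
  ],
  "grip": [0,0,0,0,0,0,0,0,0,0]
}}

```text
time_s: 3.95
eef_pos: [0.5345, -0.161, 0.1006]
eef_rot: [0.001, 0.993, 0.117, 0.002]
wrist_force: [-5.0, 2.9, 26.1]
opening: 0.002
grasp_force: 13.0
```

{"method": "play_rows", "body": {
  "xyz": [
    [0,0,-35],
    [0,0,-35],
    [0,0,-35],
    [0,0,0],
    [0,0,0],
    [0,0,0],
    [0,0,-35],
    [0,0,-35],
    [0,0,-35],
    [0,0,-9]
  ],
  "rot": [
    [0,0,0],
    [0,0,0],
    [0,0,0],
    [0,0,0],
    [0,0,0],
    [0,0,0],
    [0,0,0],
    [0,0,0],
    [0,0,0],
    [0,0,0]
  ],
  "grip": [0,0,0,0,0,0,0,0,0,0]
}}

```text
time_s: 5.2
eef_pos: [0.5336, -0.1605, 0.107]
eef_rot: [0.001, 0.993, 0.117, 0.001]
wrist_force: [-0.1, 0.8, 16.7]
opening: -0.0
grasp_force: 8.3
```

{"method": "play_rows", "body": {
  "xyz": [
    [0,0,9],
    [0,0,9],
    [0,0,9],
    [0,0,-26],
    [0,0,-26],
    [0,0,-26],
    [0,0,0],
    [0,0,9],
    [0,0,9],
    [0,0,9]
  ],
  "rot": [
    [0,0,0],
    [0,0,0],
    [0,0,0],
    [0,0,0],
    [0,0,0],
    [0,0,0],
    [0,0,0],
    [0,0,0],
    [0,0,0],
    [0,0,0]
  ],
  "grip": [0,0,0,0,0,0,0,0,0,0]
}}

```text
time_s: 6.45
eef_pos: [0.5337, -0.1605, 0.1005]
eef_rot: [0.001, 0.993, 0.117, 0.001]
wrist_force: [-8.3, 4.5, 34.9]
opening: 0.002
grasp_force: 17.2
```

{"method": "play_rows", "body": {
  "xyz": [
    [0,0,-35],
    [0,0,-35],
    [0,0,-35],
    [0,0,0],
    [0,0,0],
    [0,0,0],
    [0,0,-35],
    [0,0,-35],
    [0,0,-35],
    [0,0,-9]
  ],
  "rot": [
    [0,0,0],
    [0,0,0],
    [0,0,0],
    [0,0,0],
    [0,0,0],
    [0,0,0],
    [0,0,0],
    [0,0,0],
    [0,0,0],
    [0,0,0]
  ],
  "grip": [0,0,0,0,0,0,0,0,0,0]
}}

```text
time_s: 7.7
eef_pos: [0.5335, -0.1604, 0.1068]
eef_rot: [0.001, 0.993, 0.117, 0.001]
wrist_force: [1.0, 0.8, 16.6]
opening: -0.003
grasp_force: 8.3
```

{"method": "play_rows", "body": {
  "xyz": [
    [0,0,9],
    [0,0,9],
    [0,0,9],
    [0,0,-26],
    [0,0,-26],
    [0,0,-26],
    [0,0,0],
    [0,0,9],
    [0,0,9],
    [0,0,9]
  ],
  "rot": [
    [0,0,0],
    [0,0,0],
    [0,0,0],
    [0,0,0],
    [0,0,0],
    [0,0,0],
    [0,0,0],
    [0,0,0],
    [0,0,0],
    [0,0,0]
  ],
  "grip": [0,0,0,0,0,0,0,0,0,0]
}}

```text
time_s: 8.95
eef_pos: [0.5337, -0.1605, 0.1005]
eef_rot: [0.001, 0.993, 0.117, 0.001]
wrist_force: [-8.5, 4.1, 34.4]
opening: 0.001
grasp_force: 17.4
```

{"method": "play_rows", "body": {
  "xyz": [
    [0,0,-35],
    [0,0,-65],
    [0,0,-100],
    [0,0,-130],
    [0,0,-130],
    [0,0,-130],
    [0,0,-130],
    [0,0,-130],
    [0,0,-130],
    [0,0,-130]
  ],
  "rot": [
    [0,0,0],
    [0,0,0],
    [0,0,0],
    [0,0,0],
    [0,0,0],
    [0,0,0],
    [0,0,0],
    [0,0,0],
    [0,0,0],
    [0,0,0]
  ],
  "grip": [0,0,0,0,0,0,0,0,0,0]
}}

```text
time_s: 10.2
eef_pos: [0.5325, -0.16, 0.2272]
eef_rot: [-0.0, 0.993, 0.117, -0.0]
wrist_force: [-0.1, -0.7, 0.2]
opening: -0.001
grasp_force: 0.0
```

```bash
python3 - <<'E'
from bench import readout, vision
import cv2,numpy as np
o=readout.get_obs();print(o['time_s'],o['eef_pos'],o['wrist_force'])
s=vision.camera('side')['color'][220:350,190:310,::-1];w=vision.camera('wrist')['color'][130:250,150:360,::-1]
cv2.imwrite('pics/c.png',np.hstack([cv2.resize(s,(323,350)),cv2.resize(w,(470,350))]))
E
```

```text
10.2 [ 0.53254365 -0.15997724  0.2271679 ] [-0.05427903 -0.70689658  0.23659774]
```

View pics/c.png

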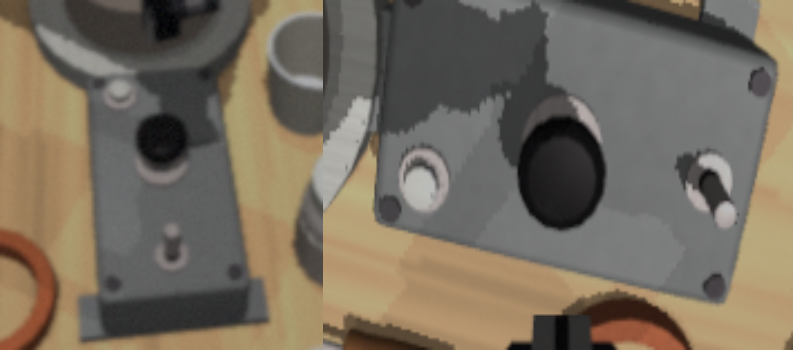

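The pin now stands tall, with its tip at wrist crop (725,214) and side crop (171,232). The dark band isn't clearly readable at this size, so I'll triangulate the tip height and zoom in.

```bash
python3 - <<'E'
from bench import readout, vision
import cv2,numpy as np
from h import wray
o=readout.get_obs();c=vision.camera('wrist')
for z in(.084,.09,.096):print(z,wray(c,o,329.6,203.4,z)[0])
print('foot',wray(c,o,(710-323)/470*210+150,182/350*120+130,.06)[0],'knob',wray(c,o,(561-323)/470*210+150,173/350*120+130,.1)[0])
s=vision.camera('side')['color'][290:330,235:275,::-1];w=c['color'][170:220,300:350,::-1]
f=lambda i:cv2.resize(i,(390,390),interpolation=cv2.INTER_NEAREST)
cv2.imwrite('pics/d.png',np.hstack([f(s),f(w)]))
E
```

```text
0.084 [ 0.5309 -0.2351  0.084 ]
0.09 [ 0.5327 -0.233   0.09  ]
0.096 [ 0.5345 -0.2309  0.096 ]
foot [ 0.5336 -0.2326  0.06  ] knob [ 0.5334 -0.1607  0.1   ]
```

View pics/d.png

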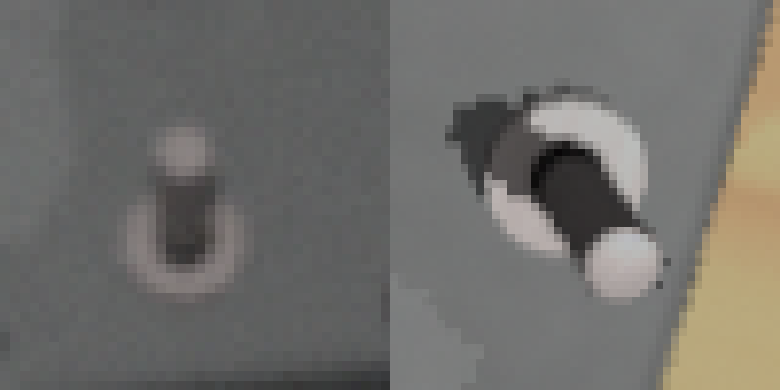

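A black band shows at the pin's foot (wrist half, 555,165), so the pin is out or very nearly. Extra strokes do no harm, so I'll add three full ones for certainty.

{"method": "play_rows", "body": {
  "xyz": [
    [0,0,40],
    [0,0,75],
    [0,0,98],
    [0,0,108],
    [0,0,120],
    [0,0,130],
    [0,0,130],
    [0,0,130],
    [0,0,95],
    [0,0,95]
  ],
  "rot": [
    [0,0,0],
    [0,0,0],
    [0,0,0],
    [0,0,0],
    [0,0,0],
    [0,0,0],
    [0,0,0],
    [0,0,0],
    [0,0,0],
    [0,0,0]
  ],
  "grip": [0,0,0,0,0,0,0,0,0,0]
}}

```text
time_s: 11.65
eef_pos: [0.5351, -0.1613, 0.1362]
eef_rot: [0.002, 0.993, 0.117, 0.003]
wrist_force: [-0.1, 0.3, 0.9]
opening: -0.003
grasp_force: 0.0
```

{"method": "play_rows", "body": {
  "xyz": [
    [0,0,0],
    [0,0,25],
    [0,0,35],
    [0,0,35],
    [0,0,35],
    [0,0,0],
    [0,0,0],
    [0,0,0],
    [0,0,0],
    [0,0,0]
  ],
  "rot": [
    [0,0,0],
    [0,0,0],
    [0,0,0],
    [0,0,0],
    [0,0,0],
    [0,0,0],
    [0,0,0],
    [0,0,0],
    [0,0,0],
    [0,0,0]
  ],
  "grip": [0,0,0,0,0,0,0,0,0,0]
}}

```text
time_s: 12.9
eef_pos: [0.5319, -0.1597, 0.1312]
eef_rot: [-0.001, 0.993, 0.117, -0.001]
wrist_force: [0.1, -0.2, 0.3]
opening: -0.001
grasp_force: 0.0
```

{"method": "play_rows", "body": {
  "xyz": [
    [0,0,0],
    [0,0,25],
    [0,0,35],
    [0,0,35],
    [0,0,35],
    [0,0,0],
    [0,0,0],
    [0,0,-35],
    [0,0,-65],
    [0,0,-95]
  ],
  "rot": [
    [0,0,0],
    [0,0,0],
    [0,0,0],
    [0,0,0],
    [0,0,0],
    [0,0,0],
    [0,0,0],
    [0,0,0],
    [0,0,0],
    [0,0,0]
  ],
  "grip": [0,0,0,0,0,0,0,0,0,0]
}}

```text
time_s: 14.15
eef_pos: [0.5321, -0.1598, 0.2272]
eef_rot: [-0.0, 0.993, 0.117, -0.001]
wrist_force: [0.1, -0.9, -0.5]
opening: -0.003
grasp_force: 0.0
```

{"method": "play_rows", "body": {
  "xyz": [
    [0,0,0],
    [0,0,0],
    [0,0,0],
    [0,0,0],
    [0,0,0],
    [0,0,0],
    [0,0,0],
    [0,0,0],
    [0,0,0],
    [0,0,0]
  ],
  "rot": [
    [0,0,0],
    [0,0,0],
    [0,0,0],
    [0,0,0],
    [0,0,0],
    [0,0,0],
    [0,0,0],
    [0,0,0],
    [0,0,0],
    [0,0,0]
  ],
  "grip": [0,0,0,0,0,0,0,0,0,0]
}}

```text
time_s: 15.4
eef_pos: [0.5326, -0.16, 0.2273]
eef_rot: [0.0, 0.993, 0.117, 0.0]
wrist_force: [-0.1, -0.3, -0.4]
opening: 0.0
grasp_force: 0.0
```

```bash
python3 - <<'E'
from bench import readout, vision
import cv2,numpy as np
o=readout.get_obs();print(o['time_s'],o['eef_pos'],o['wrist_force'])
c=vision.camera('wrist')
s=vision.camera('side')['color'][290:330,235:275,::-1];w=c['color'][170:220,300:350,::-1]
f=lambda i:cv2.resize(i,(390,390),interpolation=cv2.INTER_NEAREST)
cv2.imwrite('pics/e.png',np.hstack([f(s),f(w)]))
E
```

```text
15.4 [ 0.53256047 -0.16000064  0.22733122] [-0.05761797 -0.32352107 -0.42917218]
```

View pics/e.png

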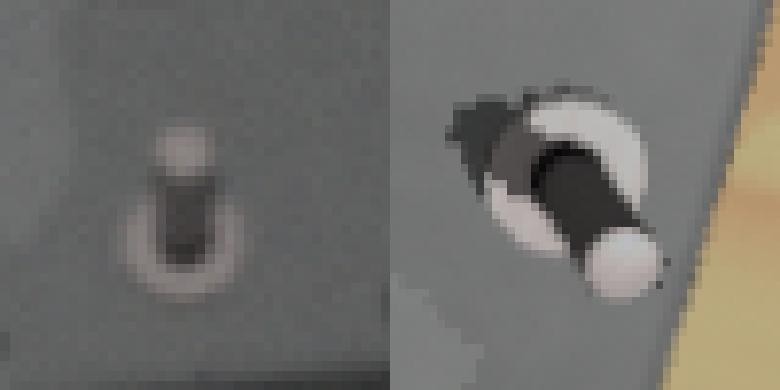

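The picture matches the one before the extra strokes: same tip, same dark band. The pin is therefore on its stop, fully out.

```bash
python3 -c "
from bench import ctrl
print(ctrl.hand_in())"
```

```text
the job is handed in; nothing more can be done
None
```

The job is handed in: I pumped the plunger until the indicator pin stood fully out on its stop (three extra full strokes did not move it), then raised the fingers clear of the knob; the hand-in returned no verdict.

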